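Grade valve balls on the sorting ramp

ROBOT

A 6-joint arm with a two-finger parallel gripper is mounted at the origin on the work surface; the furniture and walls round the work are solid. World frame = base frame: x ahead of the robot, y to its left, z up, the work surface at z = 0. Lengths are in m, angles in rad, forces in N, time in s.
With the tool pointing down it reaches from about 0.275 to 0.85 m from the base axis. Payload 5.2 kg.
Tool frame: the origin (TCP) lies on the centre line of the jaws, within the pads' length; the fingertips stand 11 mm ahead of it and the grasp point (between the pads) lies 8 mm behind it; z points along the fingers, y is the direction in which the jaws open and shut (so a half turn about z gives the same grasp; the last joint's range is limited). The gripper opens to 85 mm and grips with 20 to 120 N. Pads are 22 mm wide; open, the fingers measure 114 mm over their backs; the gripper's body (76 mm by 85 mm) begins 54 mm behind the grasp point. The pads swing forward as they close: fully open they stand 13 mm farther back than shut.
Start: joints at [-1.387, 0.259, 1.535, -0, 1.348, -0.203], TCP at [0.207, -0.509, 0.242] pointing down, gripper open.
Joint ranges: [-3.14, 3.14], [-0.91, 2.08], [0.19, 2.58], [-1.22, 4.36], [0.22, 2.71], [-3.12, 3.12]. Speed limits (rad/s): [2.57, 2.57, 3.14, 3.14, 3.14, 3.14].

INTERFACE

Orientations are given as a rotation vector (axis times angle).
In Python, from plant import arm gives the robot as it stands.
- The arm moves only by the tool drive_tool, never from a script. Its argument "plan" is a list of rows, each a list of 5 numbers: the closure, from 0 (fully open) to 1 (shut), then the shift along the world's x, y, z in m, then the turn about the world's z in rad. A call has 1 to 5 rows; each row shifts and turns the pose as measured when the row begins; what a row does not reach is not made up. A row lasts 1/12 s, in which the tool goes at most 41.7 mm and 7.16 degrees, less where a joint would pass 70% of its speed; a pose out of reach is approached as far as the arm can. A call with a gripper value outside its range is refused whole. The fingers move at their own pace and stop on an object; "force" is the grip in N (left out, the last holds). Time passes only in rows, so rows that do not move let the fingers close. It gives the time, the measured TCP pose, the force and the opening at its end, in the units of the state.
- arm.state(): the state, without advancing time (a new reading comes with each control period).
- arm.snapshot(name): name is "side" or "top"; returns the picture (384x512x3 uint8, red, green, blue); there is no depth.
- arm.camera_params(name): a dict with "fovy" (degrees; the focal length in pixels is half the picture's height over the tangent of half this angle, whatever the lens; pixels are square), "cx", "cy" (the principal point, pixels), "pose" (4x4, takes a point from camera to world coordinates). Camera axes: x right, y down, z forward; pixel columns grow to the right and rows downward; lengths in m; the calibration is good to about 2 mm. A picture is of the moment at which its call begins. camera_params takes no time and is no camera call.
- arm.sign_off(): hands the job in, once; it reports no verdict.
The state is a dict: "time": time; "q": joint angles; "joint_velocities": joint speeds; "joint_efforts": joint torques, N m; "tcp_pos": TCP position; "tool_rot": TCP orientation; "ft_force": force on the tool from outside, world axes, zero at the start; "moment": the same for the moment, N m; "grip_width": finger opening in m.
Only numpy, scipy, OpenCV 4.12 (cv2) and the standard library are available. Lean on these libraries where they do the work, as an engineer would, in place of code of your own. Each camera call takes 0.05 s, during which the arm holds its last target.

TASK

Grade the three valve balls: lift the orange scoop by its crossbar, carry it level to the sorting ramp and tip the balls gently into the upper end of the chute, so that each rolls down and drops into the pocket for its own size; do not touch the balls with the gripper. Then stand the empty scoop upright on the bench beside the ramp and let go. Leave the roll of blue tape where it is.

Things in the scene. Friction and masses are not known exactly. Their poses are not given: they have to be found in the camera images.
- sorter: Fixed sorting ramp: a straight aluminium V chute (88 mm wide, sides at 35 degrees) on a plywood base 300 x 76 mm; origin on the bench below chute_head. The chute falls 14 degrees toward -x (roughly to the robot); base from 58 mm on +x to 242 mm on -x. A ball let go in the closed head rolls down and drops through the first slot wider than itself. Highest part: rims at the +x end, 157 mm above the bench.
- chute_head (a point): Middle of the chute's closed upper section (head), on the bottom line of the V, 115 mm above the bench; axes as the sorter's. The head reaches 50 mm each way along the chute, its rims are 31 mm above the bottom line, a stop at its +x end 18 mm. Tip the balls in here: further down they can fall into a wrong pocket.
- scoop_grip (a point): Centre of the scoop's black crossbar, 88 mm above the scoop's underside; the bar is 14 mm (x) x 52 mm (y) x 24 mm (z), with free space under it down to the balls (tops 44 mm above the underside at most). Scoop axes: -x to the open pouring lip, +x to the closed back, z up when level.
- scoop_lip (a point): Bottom of the scoop's pouring lip, over which the balls leave: 60 mm in front (-x) of the crossbar's centre and 78 mm below it. The trough is level but its last 34 mm rise at 8 degrees to the lip, so the balls stay in while it is level; tipped lip-down past 8 degrees they roll out, by 20 to 28 degrees all of them; tipped fast they shoot out.
- scoop: Loose orange and aluminium scoop, a V trough with 40 mm high side walls, 54 mm wide (y), 123 mm long (60 mm ahead of the crossbar, 63 mm behind), 0.15 to 0.25 kg and about 0.1 kg of balls. Origin at the centre of its underside, below the crossbar; axes as scoop_grip's. It starts on the bench left or right of the ramp.
- ball_small_center (a point): Centre of the small brass ball, diameter 16 mm, loose; it starts in the scoop, the three in one row of random order.
- pocket_small (a point): Middle of the floor of the small ball's pocket: under the 19 mm slot, nearest the head, marked by brass-coloured tags. The pocket is 60 to 65 mm long, 60 mm wide and 45 mm deep below the chute's bottom line, with clear sides. Axes as chute_head's.
- ball_medium_center (a point): Centre of the medium steel ball, diameter 24 mm, loose; it starts in the scoop, the three in one row of random order.
- pocket_medium (a point): Middle of the floor of the medium ball's pocket: under the 27 mm slot, middle, marked by dark steel tags. The pocket is 60 to 65 mm long, 60 mm wide and 45 mm deep below the chute's bottom line, with clear sides. Axes as chute_head's.
- ball_large_center (a point): Centre of the large white plastic ball, diameter 34 mm, loose; it starts in the scoop, the three in one row of random order.
- pocket_large (a point): Middle of the floor of the large ball's pocket: under the 40 mm slot, lowest, marked by white tags. The pocket is 60 to 65 mm long, 60 mm wide and 45 mm deep below the chute's bottom line, with clear sides. Axes as chute_head's.
- tape_roll: Roll of blue tape lying flat, 100 mm across, 24 mm high, origin under its centre; a bystander that may stand on either side of the ramp.
Things that resemble listed ones, but are neither listed nor needed, are in the scene too. What is shaped like the scoop but purple or turquoise is not meant.

How it is judged:
By the outcome, as a careful person would: the job done as asked, in the order asked, and still so for the second after the job is handed in, with the robot touching nothing.
It also fails if it takes over 67 s, if anything falls off the work surface, if the arm or the gripper's body presses on something with over 40 N, if the wrist force passes 120 N, or if a joint passes its speed limit or range.

## Working session

There is one attempt and no reset: what is moved stays moved. The work goes in short steps, Python scripts to look and compute and a tool call to move; the robot and the scene stay as the last step left them, time stands still between calls to the robot, and variables do not carry over. Pictures are saved under pics/ and viewed, and the job is handed in when it is done.

Besides the shell and the picture viewer there is one more tool, called after "Request:" in YAML: its name, and indented under it one key for each argument. drive_tool: Moves the arm, as the interface text tells. Its arguments: {"type":"object","properties":{"plan":{"type":"array"},"force":{"type":"number"}},"required":["plan"]}

```bash
mkdir -p pics; ls; python3 - <<'E'
from plant import arm
import cv2,numpy as np
for n in("side","top"):
    im=arm.snapshot(n); cv2.imwrite(f"pics/{n}0.png",im[:,:,::-1])
    p=arm.camera_params(n); print(n,p['fovy'],p['cx'],p['cy'],np.round(p['pose'],4).tolist())
print(arm.state())
E
```

```text
pics
side 56.57775786432384 261.5643960825049 188.36112654369387 [[-0.8788, -0.323, 0.3513, 0.1913], [-0.4767, 0.5601, -0.6776, 0.6161], [0.0221, -0.7629, -0.6461, 0.7588], [0.0, 0.0, 0.0, 1.0]]
top 42.276900203658734 252.196093230226 188.55703855312183 [[-0.0127, -0.9992, 0.0373, 0.4636], [-0.9998, 0.0121, -0.0154, -0.0476], [0.0149, -0.0375, -0.9992, 1.5562], [0.0, 0.0, 0.0, 1.0]]
{'time': 0.1, 'q': array([-1.38681395e+00,  2.59278201e-01,  1.53595148e+00,  6.98888607e-06,
        1.34798451e+00, -2.02798245e-01]), 'joint_velocities': array([-1.28731774e-04, -8.90125415e-04, -2.51767060e-03, -4.22552062e-04,
       -8.24280742e-04,  1.01402271e-05]), 'joint_efforts': array([ 2.19588030e-03, -4.46968675e+01, -2.91248077e+01, -3.15977368e-04,
        6.24011998e-03,  7.06209917e-07]), 'tcp_pos': array([ 0.20740775, -0.50892   ,  0.24156235]), 'tool_rot': array([-3.08143733e+00, -6.03459597e-01, -3.46489632e-05]), 'ft_force': array([ 0.07802172,  0.36871253, -1.06068105]), 'moment': array([-0.01179957,  0.01553608,  0.00974801]), 'grip_width': 0.08542686613064335}
```

View pics/side0.png

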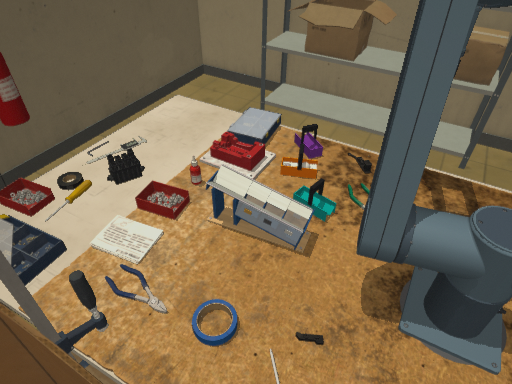

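View pics/top0.png

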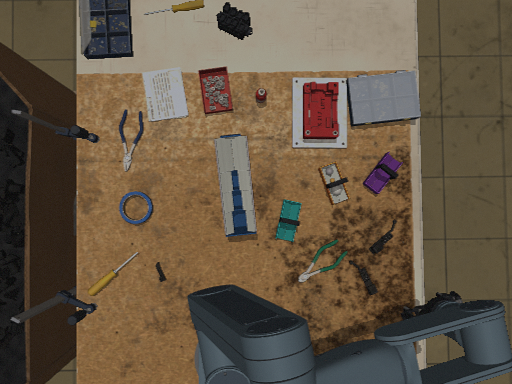

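```bash
python3 - <<'E'
import cv2
t=cv2.imread("pics/top0.png"); s=cv2.imread("pics/side0.png")
cv2.imwrite("pics/t0a.png",cv2.resize(t[125:245,205:355],None,fx=5,fy=5,interpolation=cv2.INTER_CUBIC))
cv2.imwrite("pics/s0a.png",cv2.resize(s[115:255,195:345],None,fx=4,fy=4,interpolation=cv2.INTER_CUBIC))
E
```

```text
(no output)
```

View pics/t0a.png

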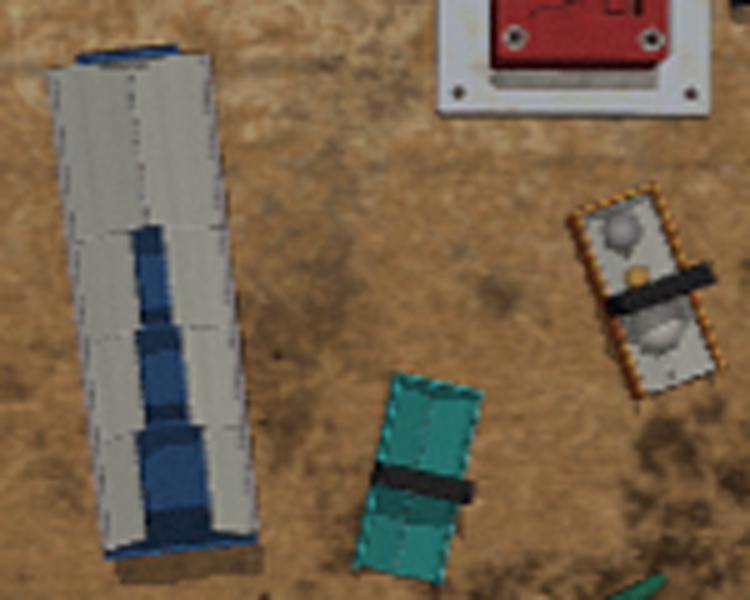

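View pics/s0a.png

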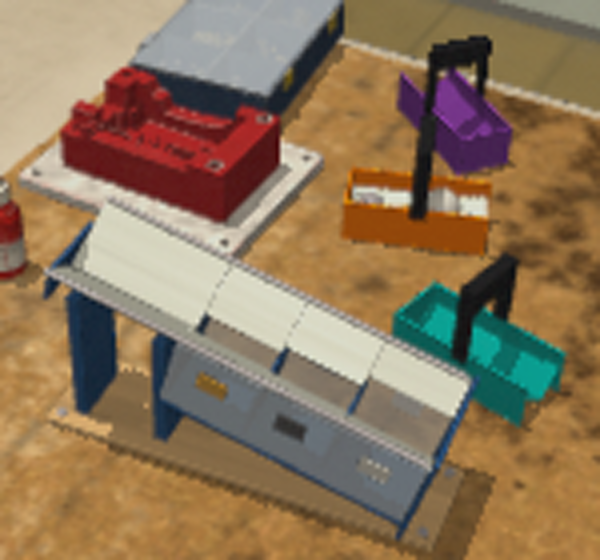

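```bash
cat > h.py <<'E'
from plant import arm
import cv2,numpy as np
P={n:arm.camera_params(n) for n in("side","top")}
def ray(n,u,v):
    p=P[n];f=192/np.tan(np.radians(p['fovy']/2))
    d=np.array([(u-p['cx'])/f,(v-p['cy'])/f,1.]);T=np.array(p['pose'])
    return T[:3,3],T[:3,:3]@d
def atz(n,u,v,z):
    o,d=ray(n,u,v);return o+d*(z-o[2])/d[2]
def proj(n,X):
    p=P[n];f=192/np.tan(np.radians(p['fovy']/2));T=np.array(p['pose'])
    c=T[:3,:3].T@(np.array(X)-T[:3,3]);return np.array([p['cx']+f*c[0]/c[2],p['cy']+f*c[1]/c[2]])
def tri(a,b):
    A=[];B=[]
    for n,(u,v) in(("top",a),("side",b)):
        o,d=ray(n,u,v);d/=np.linalg.norm(d);M=np.eye(3)-np.outer(d,d);A.append(M);B.append(M@o)
    return np.linalg.solve(sum(A),sum(B))
E
python3 - <<'E'
from h import *
np.set_printoptions(precision=4,suppress=True)
c=lambda x,y:(205+x/5,125+y/5)
print("rims hi",atz("top",*c(48,70),.157),atz("top",*c(210,55),.157))
print("rims lo",atz("top",*c(105,552),.087),atz("top",*c(257,540),.087))
print("bar ends",atz("top",*c(607,303),.1),atz("top",*c(715,273),.1))
print("bar tri",tri(c(660,288),(195+461/4,115+52/4)))
print("scoop back corners",atz("top",*c(572,217),.045),atz("top",*c(655,187),.045))
print("lip corners",atz("top",*c(640,398),.045),atz("top",*c(722,367),.045))
t=cv2.imread("pics/top0.png"); s=cv2.imread("pics/side0.png")
cv2.imwrite("pics/t0b.png",cv2.resize(t[155:210,310:360],None,fx=11,fy=11,interpolation=cv2.INTER_CUBIC))
cv2.imwrite("pics/s0b.png",cv2.resize(s[120:185,275:325],None,fx=9,fy=9,interpolation=cv2.INTER_CUBIC))
E
```

```text
rims hi [0.6574 0.0354 0.157 ] [ 0.6649 -0.0563  0.157 ]
rims lo [0.3813 0.0088 0.087 ] [ 0.3871 -0.0809  0.087 ]
bar ends [ 0.5241 -0.2884  0.1   ] [ 0.541  -0.3525  0.1   ]
bar tri [ 0.518  -0.3067  0.1899]
scoop back corners [ 0.5792 -0.277   0.045 ] [ 0.5971 -0.3282  0.045 ]
lip corners [ 0.4681 -0.3166  0.045 ] [ 0.4864 -0.3671  0.045 ]
```

View pics/t0b.png

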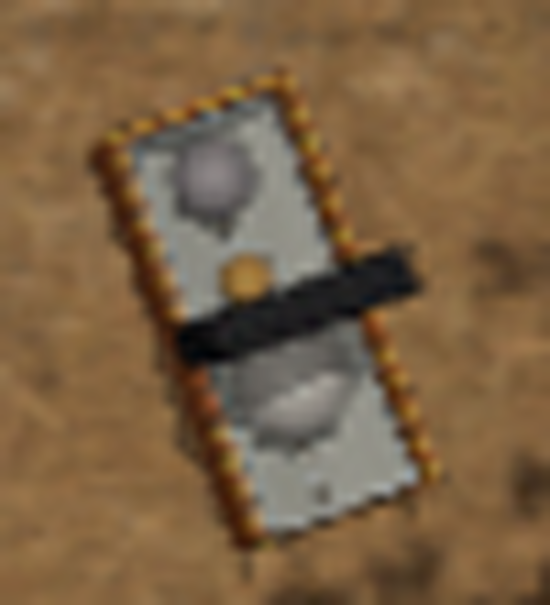

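View pics/s0b.png

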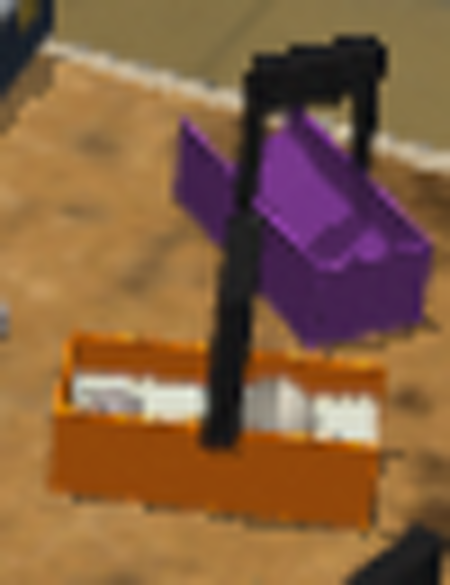

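```bash
python3 - <<'E'
from h import *
np.set_printoptions(precision=4,suppress=True)
c=lambda x,y:(205+x/5,125+y/5)
print("slot1 start",atz("top",*c(148,228),.104))
print("bottom seam hi",atz("top",*c(130,62),.13))
print("stop blue ends",atz("top",*c(80,60),.14),atz("top",*c(178,48),.14))
H=np.array([.620,-.0143]);a=.092
ux=np.array([np.cos(a),np.sin(a)]);uy=np.array([-ux[1],ux[0]])
def w(u,v,z): return [*(H+u*ux+v*uy),z]
t=cv2.imread("pics/top0.png"); s=cv2.imread("pics/side0.png")
for n,im,(x0,y0),k in(("top",t,(205,125),5),("side",s,(200,160),5)):
    big=cv2.resize(im[y0:y0+(75 if n=='top' else 100),x0:x0+(75 if n=='top' else 130)],None,fx=k if n=='side' else 8,fy=k if n=='side' else 8,interpolation=cv2.INTER_CUBIC); kk=big.shape[0]/(75 if n=='top' else 100)
    for X in [w(48.5e-3,0,.127),w(-48.5e-3,0,.103),w(.041,.044,.157),w(.041,-.044,.157),w(-.0075-.0485,.044,.133),w(-.056,-.044,.133),w(.044,.0257,.1446),w(.044,-.0257,.1446)]:
        q=(proj(n,X)+.5-[x0,y0])*kk; cv2.drawMarker(big,(int(q[0]),int(q[1])),(0,0,255),0,12,1)
    cv2.imwrite(f"pics/chk_{n}.png",big)
E
```

```text
slot1 start [ 0.5711 -0.019   0.104 ]
bottom seam hi [ 0.6653 -0.0102  0.13  ]
stop blue ends [0.6653 0.0181 0.14  ] [ 0.6716 -0.0381  0.14  ]
```

View pics/chk_top.png

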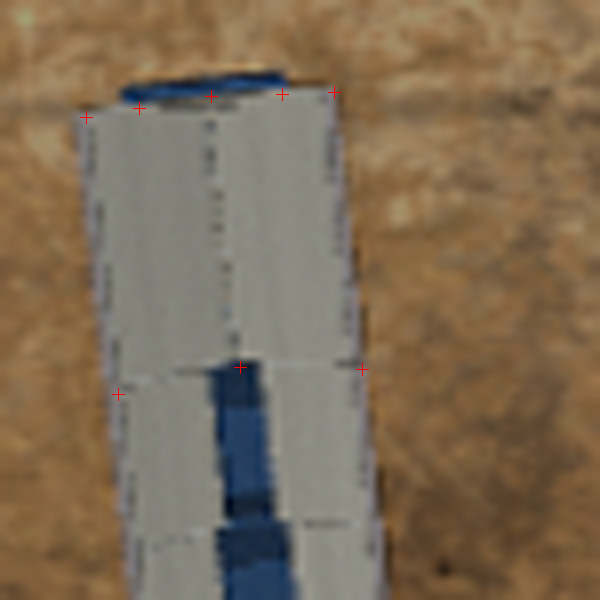

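View pics/chk_side.png

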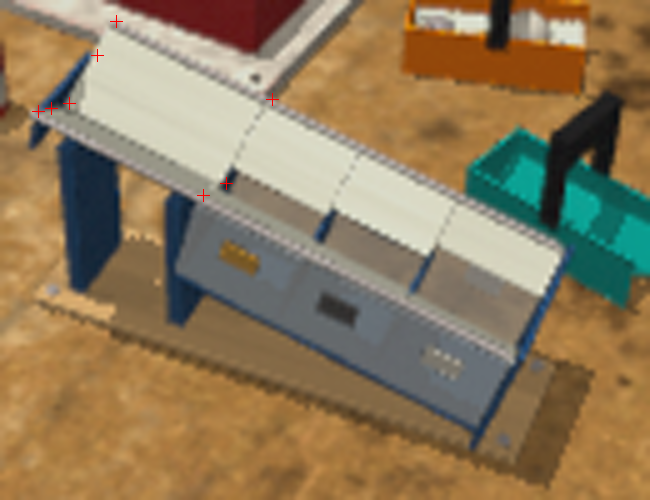

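Request:
drive_tool:
  plan:
    - [0,0.0325,0.0188,0,-0.014]
    - [0,0.0325,0.0188,0,-0.014]
    - [0,0.0325,0.0188,0,-0.014]
    - [0,0.0325,0.0188,0,0]
    - [0,0.0325,0.0188,0,0]
  force: 25

```text
time: 0.52
tcp_pos: [0.3673, -0.4154, 0.2388]
tool_rot: [-3.095, -0.512, 0.007]
ft_force: [0.2, -1.0, -0.6]
grip_width: 0.0854
```

Request:
drive_tool:
  plan:
    - [0,0.0325,0.0188,0,0]
    - [0,0.0325,0.0188,0,0]
    - [0,0.0325,0.0188,0,0]
    - [0,0.0325,0.0188,0,0]
    - [0,0.025,0.015,0,0]

```text
time: 0.93
tcp_pos: [0.5293, -0.3175, 0.2365]
tool_rot: [-3.091, -0.512, 0.01]
ft_force: [0.5, 0.5, 0.4]
grip_width: 0.0854
```

Request:
drive_tool:
  plan:
    - [0,0.001,-0.001,-0.03,0.01]
    - [0,0,0,-0.03,0]
    - [0,0,0,-0.02,0]
    - [0,0,0,0,0]

```text
time: 1.27
tcp_pos: [0.5379, -0.3116, 0.1538]
tool_rot: [-3.086, -0.545, 0.003]
ft_force: [-1.2, -0.1, -1.2]
grip_width: 0.0852
```

```bash
cat > look.py <<'E'
import sys
from h import *
tag=sys.argv[1]
np.set_printoptions(precision=4,suppress=True)
for a in sys.argv[2:]:
    n,x0,y0,x1,y1,k=a.split(",");x0,y0,x1,y1,k=map(int,(x0,y0,x1,y1,k))
    im=arm.snapshot(n)[:,:,::-1]; cv2.imwrite(f"pics/{tag}_{n}_full.png",im)
    cv2.imwrite(f"pics/{tag}_{n}.png",cv2.resize(im[y0:y1,x0:x1],None,fx=k,fy=k,interpolation=cv2.INTER_CUBIC))
s=arm.state();print(s['time'],s['tcp_pos'],s['tool_rot'],s['ft_force'],s['grip_width'])
E
python3 look.py a top,300,140,370,220,7 side,250,60,350,190,4
```

```text
1.3667 [ 0.5391 -0.3133  0.1577] [-3.0907 -0.5446 -0.0025] [-0.3486 -0.0419  0.6632] 0.08519202317333191
```

View pics/a_side.png

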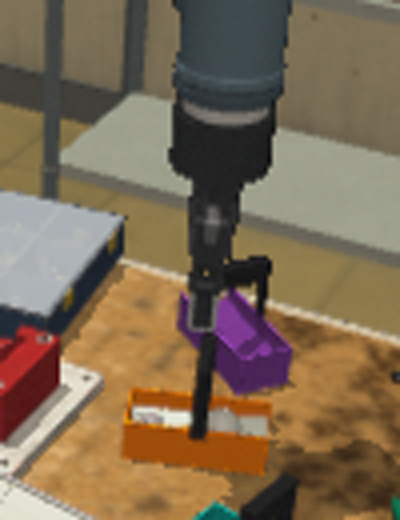

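View pics/a_top.png

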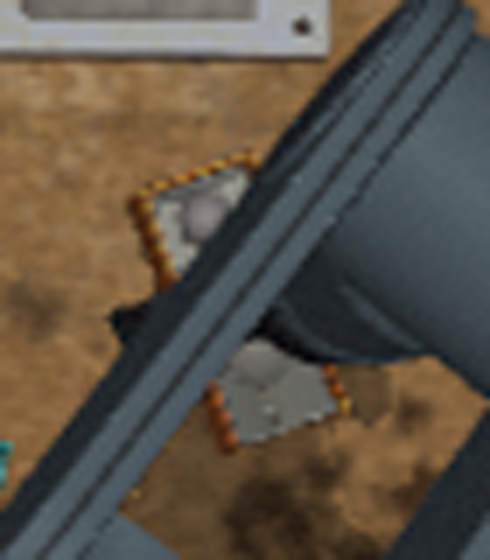

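Request:
drive_tool:
  plan:
    - [0,-0.0055,-0.007,-0.012,0]
    - [0,-0.0015,-0.001,-0.02,0]
    - [0,0,0,-0.012,0]
    - [0,0,0,0,0]
    - [0,0,0,0,0]

```text
time: 1.78
tcp_pos: [0.533, -0.3282, 0.119]
tool_rot: [3.086, 0.54, 0.015]
ft_force: [-0.0, -0.0, 0.4]
grip_width: 0.0851
```

```bash
python3 look.py b side,260,90,340,190,5; python3 - <<'E'
from h import *
for z in(.04,.088,.1): print(z,proj("side",[.532,-.3215,z]), proj("side",[.532-.028*-.338*1,-.3215,z]))
a=.345
for v in(.031,-.031): print(proj("side",[.532-v*np.sin(a),-.3215+v*np.cos(a),.1]))
E
```

```text
1.8333 [ 0.533  -0.3283  0.1191] [3.0861 0.54   0.0147] [-1.9031 -0.1467 -0.0436] 0.08533415258243685
0.04 [300.08333962 162.97749948] [297.55211004 162.15475042]
0.088 [301.40679547 151.32268426] [298.8059997  150.51103603]
0.1 [301.74852368 148.31330609] [299.12973639 147.50479258]
[301.11609689 153.58267157]
[302.35631826 143.24917561]
```

View pics/b_side.png

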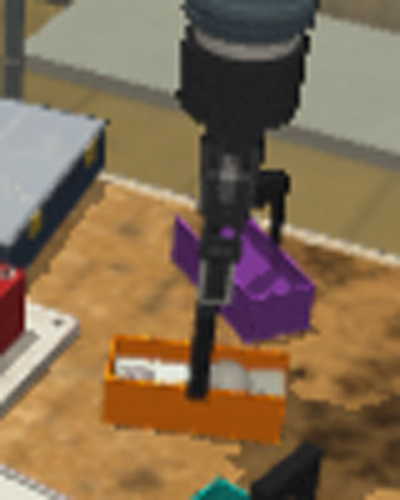

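Request:
drive_tool:
  plan:
    - [0,-0.001,0.005,0,0]
    - [0,0,0,-0.014,0]
    - [0,0,0,-0.014,0]
    - [0,0,0,-0.008,0]
    - [0,0,0,0,0]

```text
time: 2.25
tcp_pos: [0.5342, -0.3258, 0.0891]
tool_rot: [3.077, 0.536, 0.026]
ft_force: [0.0, 0.2, -1.3]
grip_width: 0.0852
```

```bash
python3 look.py c side,260,90,340,190,5
```

```text
2.3 [ 0.5345 -0.326   0.0899] [3.0764 0.5363 0.0272] [-0.0959  0.0684  0.4795] 0.08562806859032548
```

View pics/c_side.png

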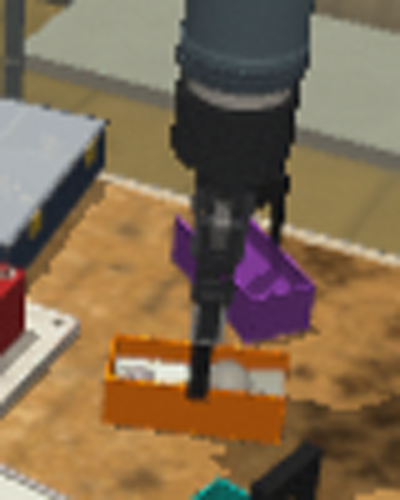

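Request:
drive_tool:
  plan:
    - [0,-0.002,0.004,-0.008,0]
    - [0,0,0,-0.008,0]
    - [0,0,0,0,0]
    - [0.15,0,0,0,0]
    - [0.2,0,0,0,0]

```text
time: 2.72
tcp_pos: [0.5334, -0.3221, 0.0751]
tool_rot: [3.073, 0.537, 0.031]
ft_force: [-0.1, 0.5, 0.2]
grip_width: 0.0683
```

Request:
drive_tool:
  plan:
    - [0.3,0,0,0,0]
    - [0.5,0,0,0,0]
    - [0.6,0,0,0,0]
    - [0.6,0,0,0,0]
    - [0.6,0,0,0,0]

```text
time: 3.13
tcp_pos: [0.5338, -0.3224, 0.0757]
tool_rot: [3.073, 0.536, 0.032]
ft_force: [-0.1, 0.4, -0.6]
grip_width: 0.0562
```

```bash
python3 look.py d side,260,90,340,190,5 top,300,140,370,220,7
```

```text
3.2333 [ 0.5338 -0.3224  0.0757] [3.0728 0.5363 0.0318] [-0.9355  1.1707 -1.6356] 0.05594164366226481
```

View pics/d_side.png

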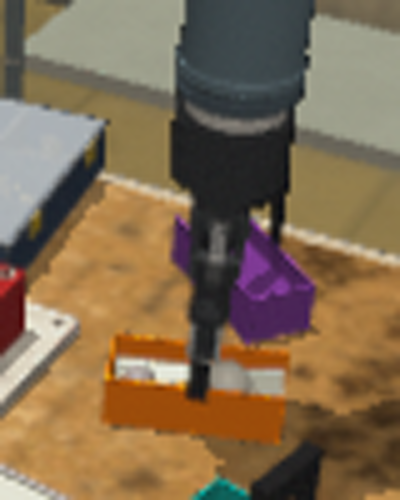

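Request:
drive_tool:
  plan:
    - [0.6,0,0,0.003,0]
    - [0.6,0,0,0.005,0]
    - [0.6,0,0,0.005,0]
    - [0.6,0,0,0.005,0]
    - [0.6,0,0,0,0]

```text
time: 3.65
tcp_pos: [0.5327, -0.3215, 0.0939]
tool_rot: [3.076, 0.537, 0.028]
ft_force: [0.1, 0.4, -3.6]
grip_width: 0.0563
```

```bash
python3 look.py e side,260,90,340,190,5
```

```text
3.7 [ 0.5325 -0.3213  0.0935] [3.076  0.537  0.0276] [ 0.622   0.3368 -2.8616] 0.0558044368518232
```

View pics/e_side.png

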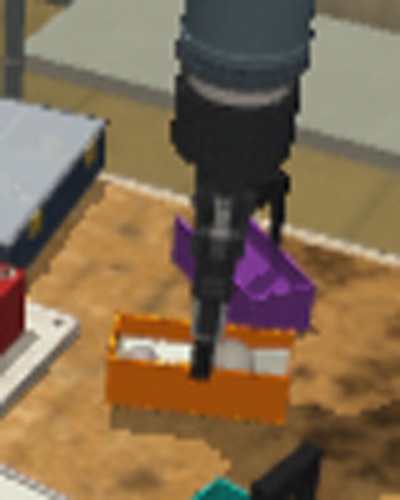

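Request:
drive_tool:
  plan:
    - [0.6,0,0,0.005,0]
    - [0.6,0,0,0.01,-0.01]
    - [0.6,0,0,0.012,-0.02]
    - [0.6,0,0,0.014,-0.02]
    - [0.6,0,0,0.014,-0.02]

```text
time: 4.12
tcp_pos: [0.5301, -0.3194, 0.1486]
tool_rot: [3.1, 0.423, 0.019]
ft_force: [-0.1, 0.4, -3.4]
grip_width: 0.0561
```

Request:
drive_tool:
  plan:
    - [0.6,0,0.001,0.014,-0.02]
    - [0.6,0.002,0.003,0.014,-0.02]
    - [0.6,0.004,0.005,0.014,-0.02]
    - [0.6,0.006,0.008,0.014,-0.02]
    - [0.6,0.008,0.01,0.014,-0.02]

```text
time: 4.53
tcp_pos: [0.5487, -0.2935, 0.2259]
tool_rot: [3.116, 0.25, 0.017]
ft_force: [0.2, -0.7, -3.4]
grip_width: 0.0562
```

Request:
drive_tool:
  plan:
    - [0.6,0.009,0.012,0.012,-0.02]
    - [0.6,0.009,0.013,0.01,-0.02]
    - [0.6,0.009,0.014,0.005,-0.02]
    - [0.6,0.009,0.014,0,-0.01]
    - [0.6,0.009,0.014,0,0]

```text
time: 4.95
tcp_pos: [0.5959, -0.2258, 0.264]
tool_rot: [3.116, 0.124, 0.03]
ft_force: [0.5, -0.3, -3.8]
grip_width: 0.0566
```

Request:
drive_tool:
  plan:
    - [0.6,0.0105,0.014,0,0.004]
    - [0.6,0.0105,0.014,0,0.004]
    - [0.6,0.0105,0.014,0,0]
    - [0.6,0.0105,0.014,0,0]
    - [0.6,0.0105,0.014,0,0]

```text
time: 5.37
tcp_pos: [0.6498, -0.1517, 0.2695]
tool_rot: [3.114, 0.132, 0.035]
ft_force: [0.5, -0.3, -3.4]
grip_width: 0.0562
```

Request:
drive_tool:
  plan:
    - [0.6,0.0105,0.014,0,0]
    - [0.6,0.0105,0.014,0,0]
    - [0.6,0.0105,0.014,0,0]
    - [0.6,0.0105,0.014,0,0]
    - [0.6,0.0105,0.014,0,0]

```text
time: 5.78
tcp_pos: [0.7036, -0.0772, 0.2734]
tool_rot: [3.114, 0.128, 0.036]
ft_force: [0.5, -0.8, -3.2]
grip_width: 0.0559
```

Request:
drive_tool:
  plan:
    - [0.6,0.0105,0.014,0,0]
    - [0.6,0.0105,0.013,-0.002,0]
    - [0.6,0.0105,0.011,-0.003,0]
    - [0.6,0.009,0.009,-0.005,0]
    - [0.6,0.006,0.007,-0.005,0]

```text
time: 6.2
tcp_pos: [0.7526, -0.0176, 0.2626]
tool_rot: [3.114, 0.127, 0.041]
ft_force: [-0.3, 0.1, -2.5]
grip_width: 0.056
```

Request:
drive_tool:
  plan:
    - [0.6,0.004,0.004,-0.004,0]
    - [0.6,0.001,0.002,-0.003,0]
    - [0.6,0,0,0,0]
    - [0.6,0,0,0,0]

```text
time: 6.53
tcp_pos: [0.7576, -0.0098, 0.2522]
tool_rot: [3.115, 0.129, 0.034]
ft_force: [-0.3, -0.0, -3.1]
grip_width: 0.0567
```

```bash
python3 look.py f side,170,40,290,200,4 top,190,90,290,170,6; python3 -c "
from plant import arm
import numpy as np
from scipy.spatial.transform import Rotation as R
print(np.round(R.from_rotvec(arm.state()['tool_rot']).as_matrix(),4))"
```

```text
6.6333 [ 0.7575 -0.0101  0.2525] [3.115  0.1279 0.0349] [-0.7285 -0.3312 -2.1655] 0.0562828348973504
[[ 0.9964  0.0817  0.0233]
 [ 0.0822 -0.9964 -0.0229]
 [ 0.0214  0.0247 -0.9995]]
```

View pics/f_side.png

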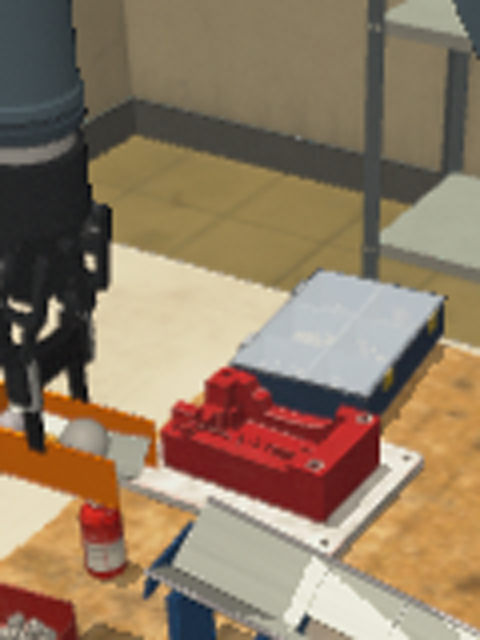

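View pics/f_top.png

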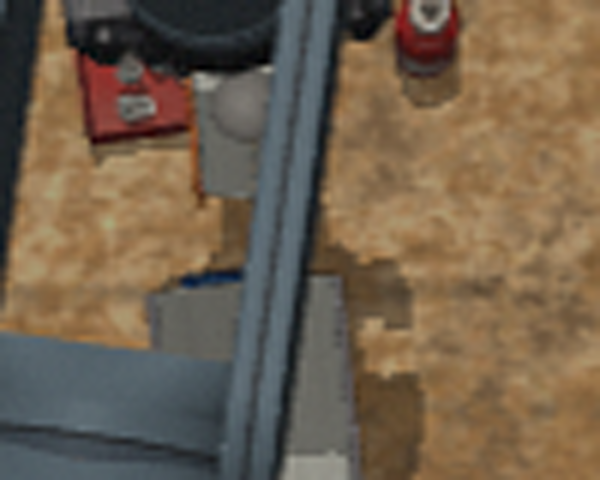

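```bash
python3 - <<'E'
from h import *
np.set_printoptions(precision=4,suppress=True)
print(atz("top",190+203/6,90+198/6,.2168), atz("side",170+122/4,40+510/4,.1768))
a=.082
for v in(.027,-.027):
    X=np.array([.757,-.0097])+[-.06*np.cos(a)-v*np.sin(a),-.06*np.sin(a)+v*np.cos(a)]
    print(X,proj("side",[*X,.1768]),proj("top",[*X,.2168]))
s=cv2.imread("pics/f_side_full.png")
cv2.imwrite("pics/f2.png",cv2.resize(s[120:200,160:230],None,fx=8,fy=8,interpolation=cv2.INTER_CUBIC))
E
```

```text
[0.6924 0.0065 0.2168] [0.6919 0.0116 0.1768]
[0.695  0.0123] [199.3986 167.2929] [221.6717 122.0737]
[ 0.6994 -0.0415] [209.5258 156.8327] [241.5098 120.2534]
```

View pics/f2.png

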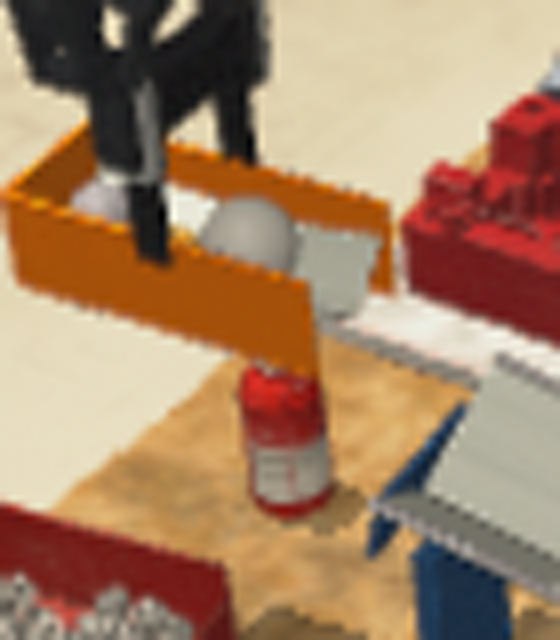

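Request:
drive_tool:
  plan:
    - [0.6,0,0.003,-0.005,0.003]
    - [0.6,0,0.004,-0.008,0.003]
    - [0.6,0,0.002,-0.01,0.002]
    - [0.6,0,0,-0.008,0]
    - [0.6,0,0,-0.003,0]

```text
time: 7.05
tcp_pos: [0.7572, -0.0024, 0.2178]
tool_rot: [3.114, 0.138, 0.04]
ft_force: [0.5, 0.6, -3.7]
grip_width: 0.056
```

Request:
drive_tool:
  plan:
    - [0.6,0,0,0,0]
    - [0.6,0,0,0,0]

```text
time: 7.22
tcp_pos: [0.7561, -0.0022, 0.2152]
tool_rot: [3.114, 0.138, 0.034]
ft_force: [0.3, -0.4, -3.0]
grip_width: 0.0562
```

```bash
python3 look.py g side,160,120,230,200,8 top,190,90,290,170,6
```

```text
7.3167 [ 0.7563 -0.0023  0.2157] [3.1142 0.1377 0.0351] [ 0.163   0.9531 -2.6456] 0.05638507921923708
```

View pics/g_side.png

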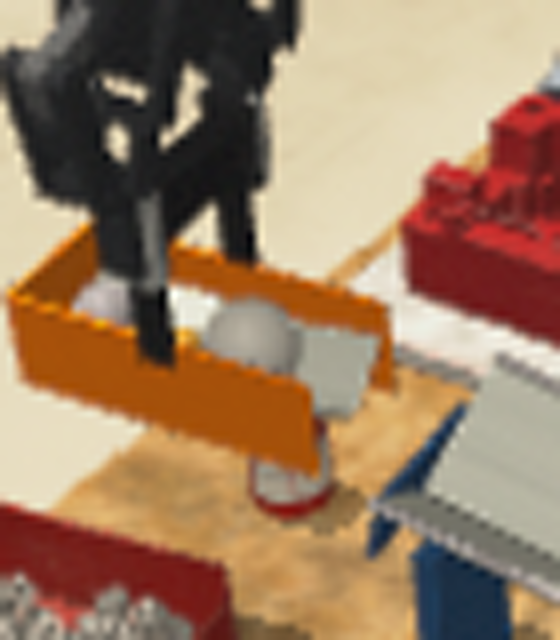

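View pics/g_top.png

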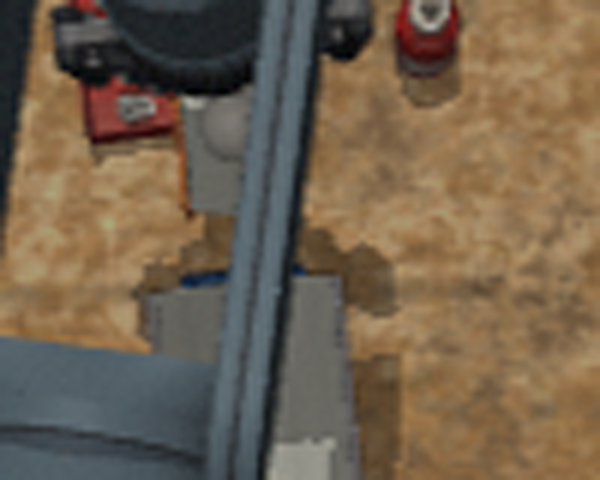

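Request:
drive_tool:
  plan:
    - [0.6,-0.003,0.002,0,0]
    - [0.6,-0.005,0,0,0]
    - [0.6,-0.005,-0.001,0,0]
    - [0.6,-0.004,0,0,0]
    - [0.6,-0.002,0,0,0]

```text
time: 7.73
tcp_pos: [0.7365, -0.0014, 0.2174]
tool_rot: [3.113, 0.138, 0.04]
ft_force: [0.0, -1.0, -2.5]
grip_width: 0.0561
```

```bash
python3 look.py h side,160,120,230,200,8 top,190,90,290,170,6
```

```text
7.8333 [ 0.7367 -0.0014  0.2175] [3.1134 0.1375 0.0401] [ 0.3001  0.3638 -3.7089] 0.056249899083239824
```

View pics/h_side.png

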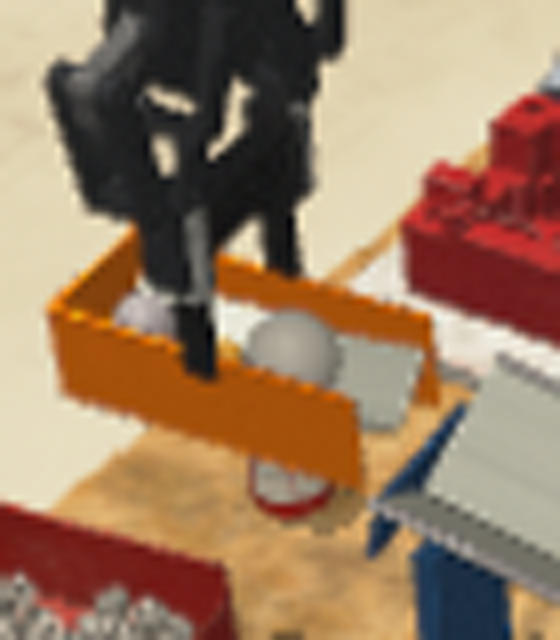

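View pics/h_top.png

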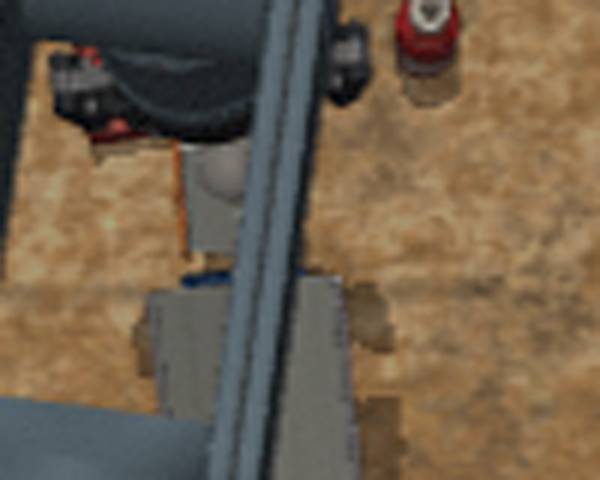

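Request:
drive_tool:
  plan:
    - [0.6,-0.002,0,-0.002,0]
    - [0.6,-0.003,0,0,0]
    - [0.6,-0.003,0,0,0]
    - [0.6,-0.003,0,0,0]
    - [0.6,0,0,0,0]

```text
time: 8.25
tcp_pos: [0.7278, -0.0013, 0.2175]
tool_rot: [3.113, 0.138, 0.054]
ft_force: [1.7, 0.9, -3.1]
grip_width: 0.0561
```

```bash
python3 look.py i side,160,120,230,200,8; python3 -c "
from plant import arm
for i in range(1): s=arm.state();print(s['ft_force'],s['moment'])"
```

```text
8.3 [ 0.7277 -0.0013  0.2174] [3.1127 0.1376 0.0533] [ 2.0973  0.8683 -1.2338] 0.056257232142273066
[ 2.0972709   0.86827489 -1.23378824] [ 0.05954281 -0.39244549  0.0841226 ]
```

View pics/i_side.png

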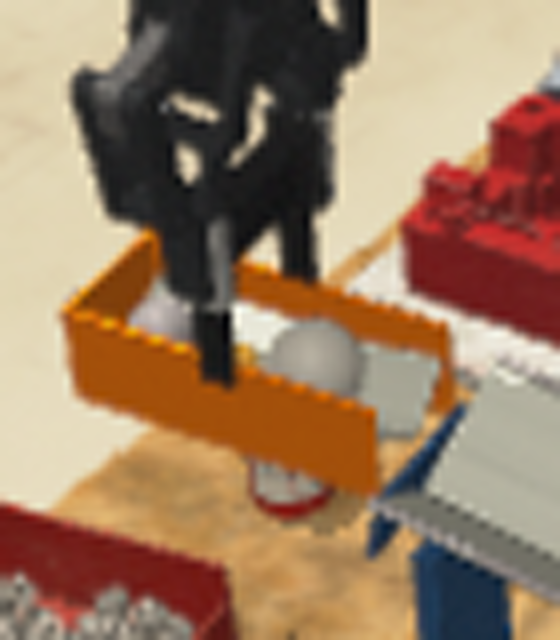

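Request:
drive_tool:
  plan:
    - [0.6,-0.002,0,0.0012,0]
    - [0.6,-0.002,0,0.0012,0]
    - [0.6,-0.002,0,0.0012,0]
    - [0.6,-0.002,0,0.0012,0]
    - [0.6,0,0,0,0]

```text
time: 8.72
tcp_pos: [0.7201, -0.0013, 0.2224]
tool_rot: [3.113, 0.138, 0.057]
ft_force: [2.4, 0.6, -3.1]
grip_width: 0.0559
```

```bash
python3 look.py j side,160,120,230,200,8
```

```text
8.7667 [ 0.7201 -0.0013  0.2223] [3.1128 0.1375 0.0565] [ 3.0232  0.7575 -2.2938] 0.05573845887892927
```

View pics/j_side.png

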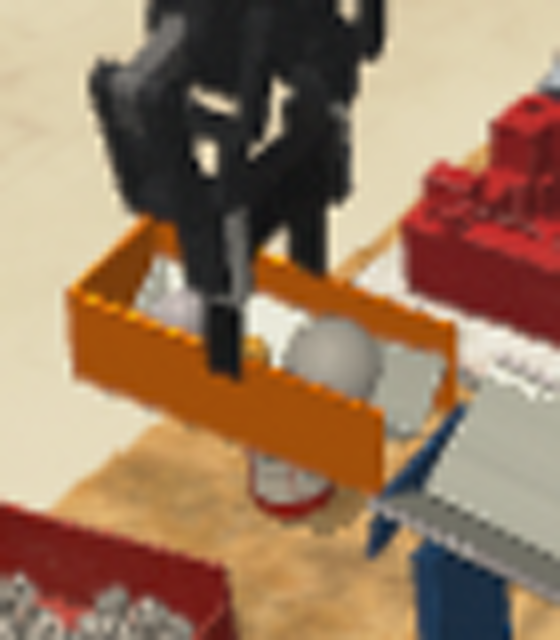

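Request:
drive_tool:
  plan:
    - [0.6,-0.002,0,0.0011,0]
    - [0.6,-0.002,0,0.0011,0]
    - [0.6,-0.002,0,0.001,0]
    - [0.6,-0.002,0,0.001,0]
    - [0.6,0,0,0,0]

```text
time: 9.18
tcp_pos: [0.7115, -0.0017, 0.2268]
tool_rot: [3.112, 0.137, 0.057]
ft_force: [3.3, -0.2, -3.2]
grip_width: 0.0559
```

```bash
python3 look.py k side,160,120,250,220,7
```

```text
9.2333 [ 0.7116 -0.0017  0.2267] [3.1124 0.137  0.0567] [ 2.3213  1.0804 -1.8361] 0.05600675579788201
```

View pics/k_side.png

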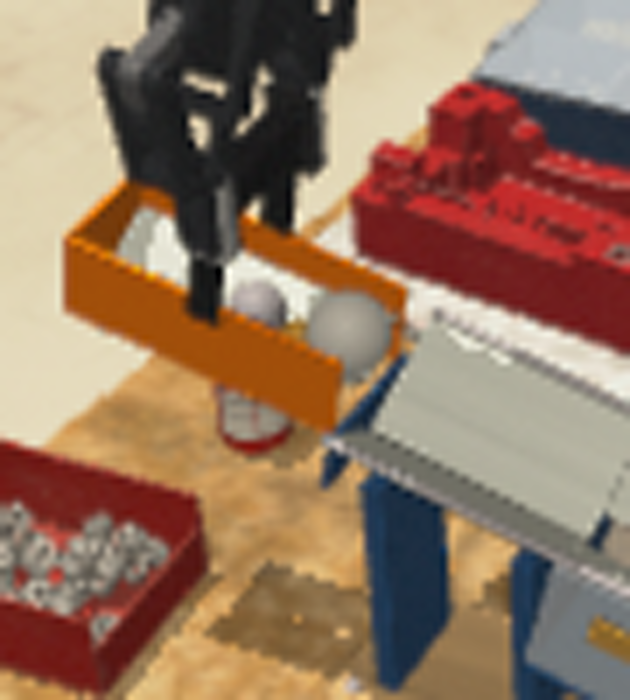

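Request:
drive_tool:
  plan:
    - [0.6,-0.0015,0,0.0006,0]
    - [0.6,-0.0015,0,0.0006,0]
    - [0.6,0,0,0,0]
    - [0.6,0,0,0,0]

```text
time: 9.57
tcp_pos: [0.7083, -0.0018, 0.2283]
tool_rot: [3.112, 0.137, 0.057]
ft_force: [3.5, 0.1, -2.9]
grip_width: 0.0562
```

```bash
python3 look.py l side,160,120,270,240,6
```

```text
9.6167 [ 0.7084 -0.0018  0.2283] [3.1121 0.1369 0.0573] [ 3.0116  0.1659 -2.7554] 0.05622691929841096
```

View pics/l_side.png

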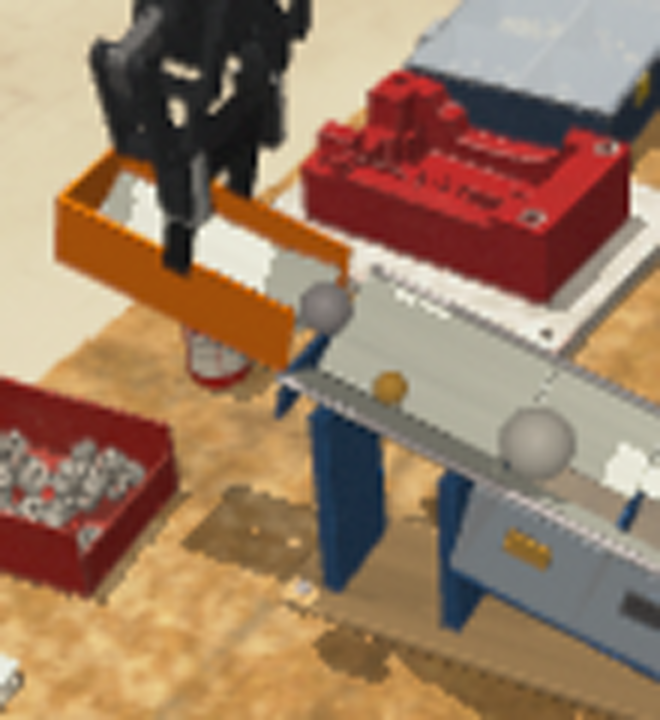

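All three balls are leaving: large over the first slot, small in the head, medium just dropping past the lip into the head. Hold still and watch.

Request:
drive_tool:
  plan:
    - [0.6,0,0,0,0]
    - [0.6,0,0,0,0]
    - [0.6,0,0,0,0]
    - [0.6,0,0,0,0]
    - [0.6,0,0,0,0]

```text
time: 10.03
tcp_pos: [0.7084, -0.0018, 0.2283]
tool_rot: [3.112, 0.137, 0.057]
ft_force: [3.4, 0.3, -2.2]
grip_width: 0.0562
```

Request:
drive_tool:
  plan:
    - [0.6,0,0,0,0]
    - [0.6,0,0,0,0]
    - [0.6,0,0,0,0]
    - [0.6,0,0,0,0]
    - [0.6,0,0,0,0]

```text
time: 10.45
tcp_pos: [0.7084, -0.0018, 0.2283]
tool_rot: [3.112, 0.137, 0.057]
ft_force: [2.4, -0.7, -2.1]
grip_width: 0.0564
```

```bash
python3 look.py m side,170,130,330,260,5 top,195,110,275,250,4
```

```text
10.55 [ 0.7084 -0.0018  0.2283] [3.1121 0.137  0.0569] [ 2.6345  0.2627 -2.0355] 0.056237319437246934
```

View pics/m_side.png

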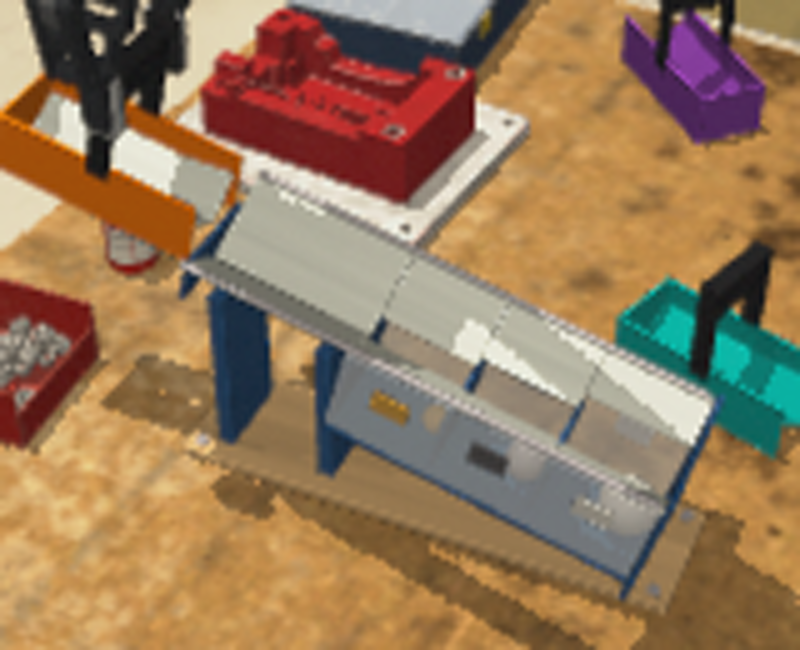

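View pics/m_top.png

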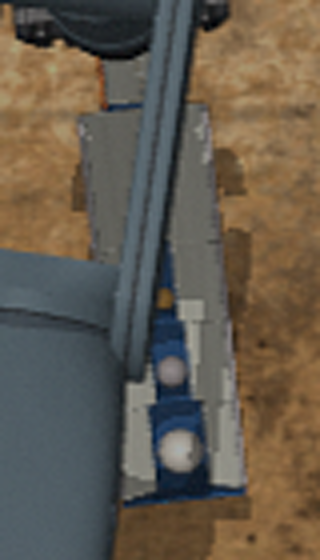

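Request:
drive_tool:
  plan:
    - [0.6,0.006,0,0.002,0]
    - [0.6,0.012,0,0.005,0]
    - [0.6,0.015,0.002,0.008,0]
    - [0.6,0.01,0.008,0.01,0]
    - [0.6,0.004,0.015,0.005,0]

```text
time: 10.97
tcp_pos: [0.7523, 0.0204, 0.2569]
tool_rot: [3.112, 0.131, 0.034]
ft_force: [-1.3, -0.8, -1.5]
grip_width: 0.056
```

Request:
drive_tool:
  plan:
    - [0.6,0,0.02,0,0]
    - [0.6,0,0.024,0,0]
    - [0.6,0,0.024,0,0]
    - [0.6,0,0.024,0,0]
    - [0.6,-0.005,0.02,0,0]

```text
time: 11.38
tcp_pos: [0.7478, 0.1324, 0.2566]
tool_rot: [3.111, 0.12, 0.022]
ft_force: [-1.1, 1.1, -1.4]
grip_width: 0.0558
```

Request:
drive_tool:
  plan:
    - [0.6,-0.01,0.012,0,0]
    - [0.6,-0.018,0.006,0,0]
    - [0.6,-0.024,0,0,0]
    - [0.6,-0.024,0,0,0]
    - [0.6,-0.024,0,0,0]

```text
time: 11.8
tcp_pos: [0.6441, 0.1578, 0.2519]
tool_rot: [3.111, 0.131, 0.006]
ft_force: [0.1, 0.2, -0.7]
grip_width: 0.0563
```

Request:
drive_tool:
  plan:
    - [0.6,-0.024,0,0,0]
    - [0.6,-0.024,0,0,0]
    - [0.6,-0.02,0,0,0]
    - [0.6,-0.012,0,0,0]
    - [0.6,0,0,0,0]

```text
time: 12.22
tcp_pos: [0.5527, 0.1585, 0.252]
tool_rot: [3.11, 0.134, -0.013]
ft_force: [-1.0, 0.2, -1.6]
grip_width: 0.0558
```

```bash
python3 look.py n side,0,0,512,384,1 top,0,0,512,384,1
```

```text
12.3167 [0.5553 0.1583 0.2521] [ 3.1098  0.1334 -0.0087] [-0.0497 -0.0358 -1.5828] 0.056166205743945825
```

View pics/n_side.png

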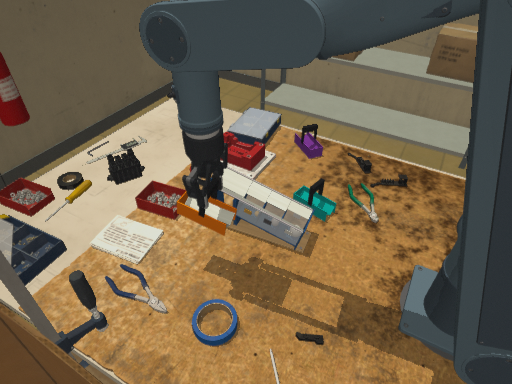

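View pics/n_top.png

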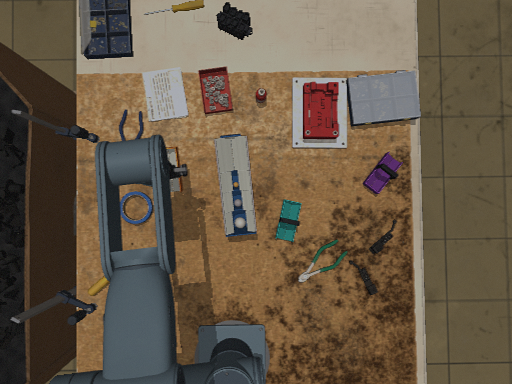

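Request:
drive_tool:
  plan:
    - [0.6,0,-0.003,-0.015,0]
    - [0.6,0,-0.005,-0.025,0]
    - [0.6,0,-0.005,-0.03,0]
    - [0.6,0,-0.003,-0.03,0]
    - [0.6,0,0,-0.02,0]

```text
time: 12.73
tcp_pos: [0.5654, 0.1417, 0.1357]
tool_rot: [3.11, 0.133, 0.021]
ft_force: [-0.1, 0.8, -3.2]
grip_width: 0.0563
```

Request:
drive_tool:
  plan:
    - [0.6,0,0,-0.012,0]
    - [0.6,0,0,-0.008,0]
    - [0.6,0,0,-0.005,0]
    - [0.6,0,0,0,0]

```text
time: 13.07
tcp_pos: [0.5662, 0.1401, 0.1027]
tool_rot: [3.109, 0.13, 0.005]
ft_force: [0.4, -1.3, -1.5]
grip_width: 0.0562
```

```bash
python3 look.py o side,150,110,270,250,5
```

```text
13.1167 [0.5665 0.1401 0.1033] [3.1092 0.1298 0.0066] [-0.178  -0.2442 -2.501 ] 0.05611311789040017
```

View pics/o_side.png

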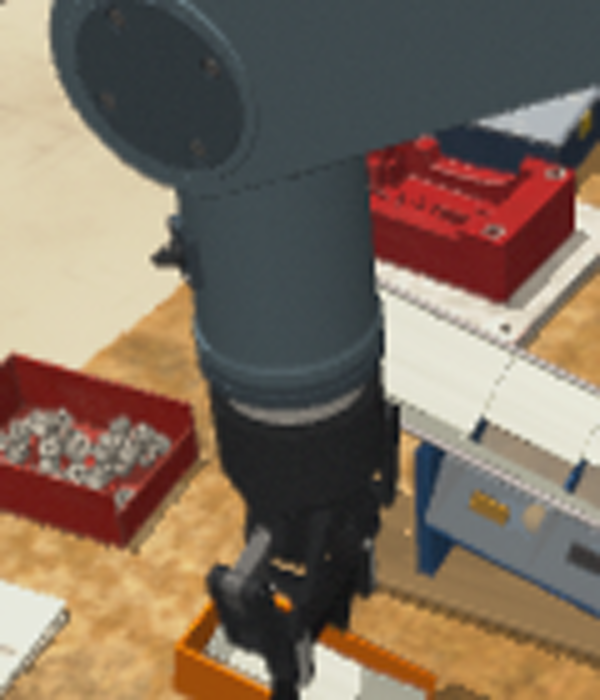

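Request:
drive_tool:
  plan:
    - [0.6,0,0,-0.006,0]
    - [0.6,0,0,-0.006,0]
    - [0.6,0,0,-0.005,0]
    - [0.6,0,0,-0.004,0]
    - [0.6,0,0,0,0]

```text
time: 13.53
tcp_pos: [0.571, 0.1405, 0.0853]
tool_rot: [3.109, 0.13, 0.023]
ft_force: [-0.5, -0.4, -0.3]
grip_width: 0.0559
```

Request:
drive_tool:
  plan:
    - [0.6,0,0,-0.003,0]
    - [0.6,0,0,-0.003,0]
    - [0.6,0,0,0,0]

```text
time: 13.78
tcp_pos: [0.5753, 0.1406, 0.0836]
tool_rot: [3.109, 0.13, 0.04]
ft_force: [-0.7, 1.0, -2.4]
grip_width: 0.0563
```

```bash
python3 look.py p side,150,180,270,280,6
```

```text
13.8333 [0.5755 0.1406 0.0837] [3.1089 0.1302 0.0405] [ 0.9875 -0.1474 -1.6763] 0.056087197052637296
```

View pics/p_side.png

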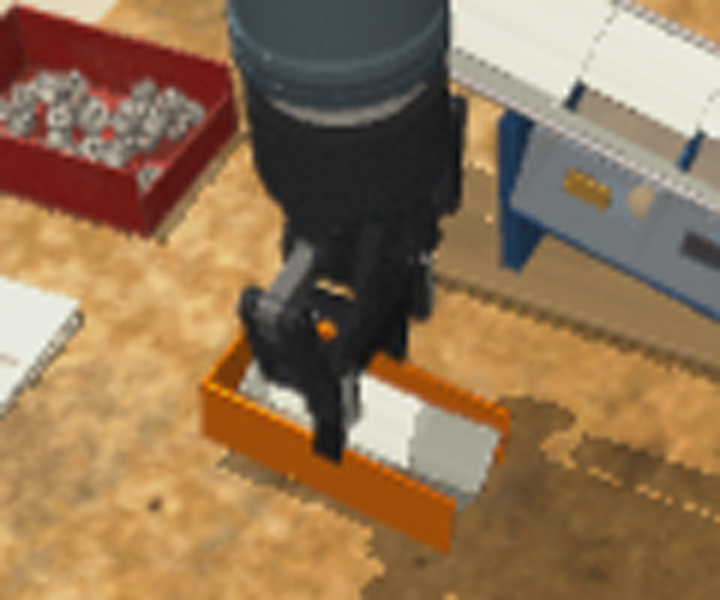

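Request:
drive_tool:
  plan:
    - [0.6,0,0,-0.004,0]
    - [0.6,0,0,-0.004,0]
    - [0.6,0,0,-0.003,0]
    - [0.6,0,0,0,0]

```text
time: 14.17
tcp_pos: [0.5832, 0.1409, 0.0792]
tool_rot: [3.109, 0.129, 0.07]
ft_force: [-0.4, -0.5, -0.7]
grip_width: 0.0563
```

```bash
python3 look.py q side,150,180,270,280,6
```

```text
14.2167 [0.5833 0.141  0.0793] [3.1088 0.1295 0.0705] [ 1.0076 -0.9352  0.8421] 0.05618448729804514
```

View pics/q_side.png

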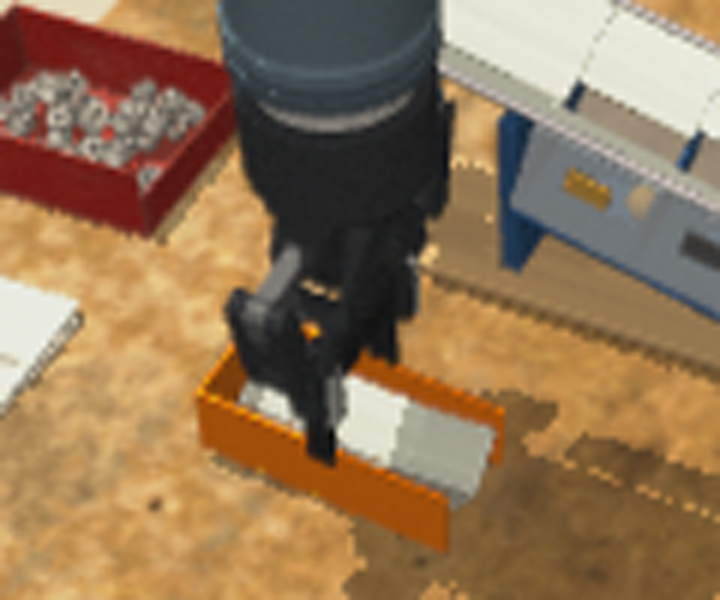

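Request:
drive_tool:
  plan:
    - [0.6,0,0,-0.003,0]
    - [0.6,0,0,-0.001,0]
    - [0.6,0,0,0,0]
  force: 20

```text
time: 14.47
tcp_pos: [0.5859, 0.1411, 0.0775]
tool_rot: [3.109, 0.129, 0.081]
ft_force: [-0.8, -0.4, 1.6]
grip_width: 0.0559
```

```bash
python3 look.py r side,150,180,270,280,6
```

```text
14.5167 [0.5859 0.1411 0.0775] [3.1086 0.1293 0.0808] [ 0.2018 -0.4508  3.4073] 0.05650711511304558
```

View pics/r_side.png

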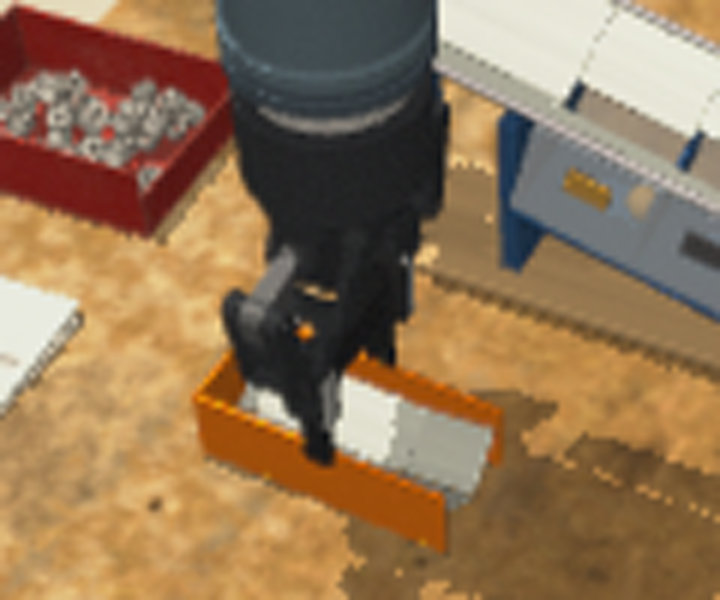

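Request:
drive_tool:
  plan:
    - [0.3,0,0,0,0]
    - [0.2,0,0,0,0]
    - [0.1,0,0,0,0]
    - [0,0,0,0,0]
    - [0,0,0,0,0]

```text
time: 14.93
tcp_pos: [0.5838, 0.1411, 0.0754]
tool_rot: [3.109, 0.13, 0.073]
ft_force: [-0.2, 0.6, 0.3]
grip_width: 0.0854
```

```bash
python3 look.py s side,150,180,270,280,6
```

```text
14.9833 [0.5838 0.1411 0.0753] [3.1086 0.1299 0.0732] [-0.7143 -0.0454 -0.0685] 0.08502977161468654
```

View pics/s_side.png

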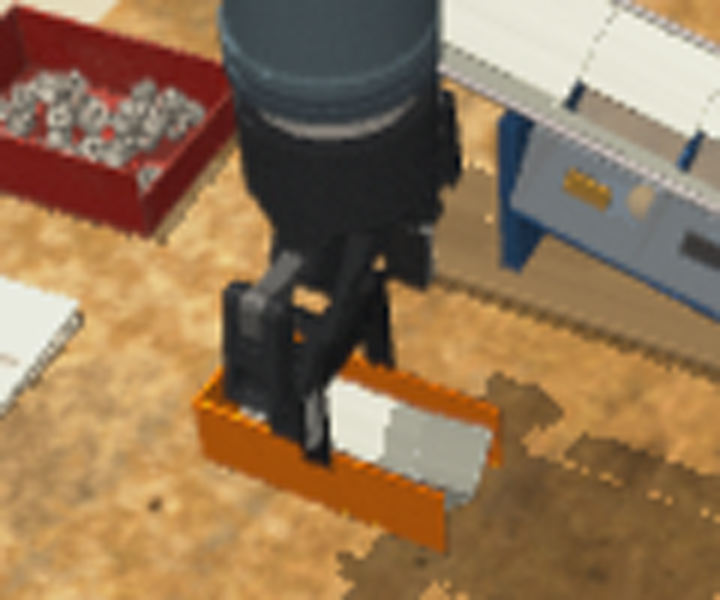

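Released; rise straight up slowly.

Request:
drive_tool:
  plan:
    - [0,0,0,0.008,0]
    - [0,0,0,0.01,0]
    - [0,0,0,0.012,0]
    - [0,0,0,0.015,0]
    - [0,0,0,0.02,0]

```text
time: 15.4
tcp_pos: [0.5803, 0.1408, 0.1404]
tool_rot: [3.109, 0.13, 0.058]
ft_force: [0.5, -0.5, -0.4]
grip_width: 0.0855
```

Request:
drive_tool:
  plan:
    - [0,0,0,0.03,0]
    - [0,0,0,0.03,0]
    - [0,-0.01,0.02,0.03,0]
    - [0,-0.03,0.02,0.01,0]
    - [0,-0.03,0.01,0,0]

```text
time: 15.82
tcp_pos: [0.5151, 0.1893, 0.2543]
tool_rot: [3.109, 0.12, 0.08]
ft_force: [1.1, 0.5, -0.2]
grip_width: 0.0854
```

Request:
drive_tool:
  plan:
    - [0,-0.03,0.01,0,0]
    - [0,-0.03,0.01,0,0]
    - [0,-0.03,0.01,0,0]
    - [0,0,0,0,0]
    - [0,0,0,0,0]

```text
time: 16.23
tcp_pos: [0.4172, 0.2228, 0.2635]
tool_rot: [3.113, 0.125, 0.099]
ft_force: [1.4, 0.6, -0.9]
grip_width: 0.0855
```

```bash
python3 look.py t side,140,120,340,270,4 top,110,110,290,250,4
```

```text
16.3333 [0.4183 0.2225 0.2631] [3.113  0.1234 0.0975] [ 0.7705 -0.6834 -0.5296] 0.08536884464069708
```

View pics/t_side.png

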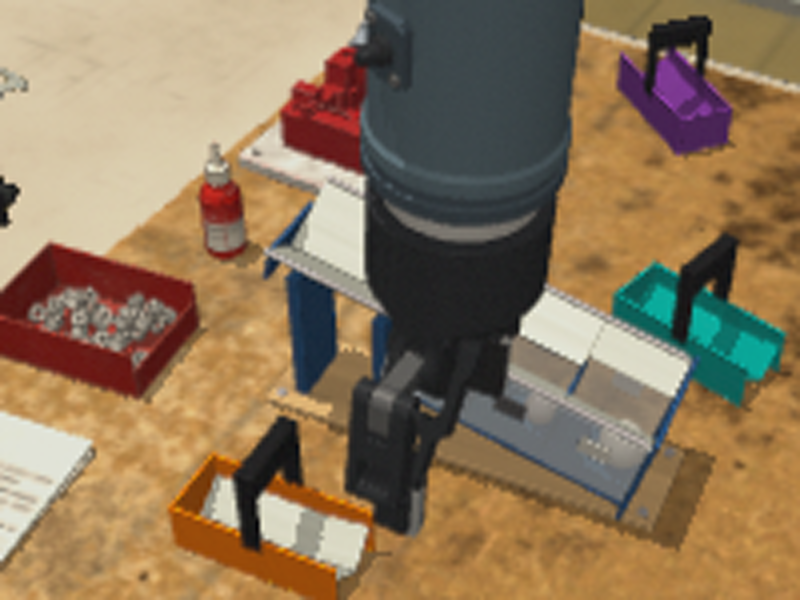

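View pics/t_top.png

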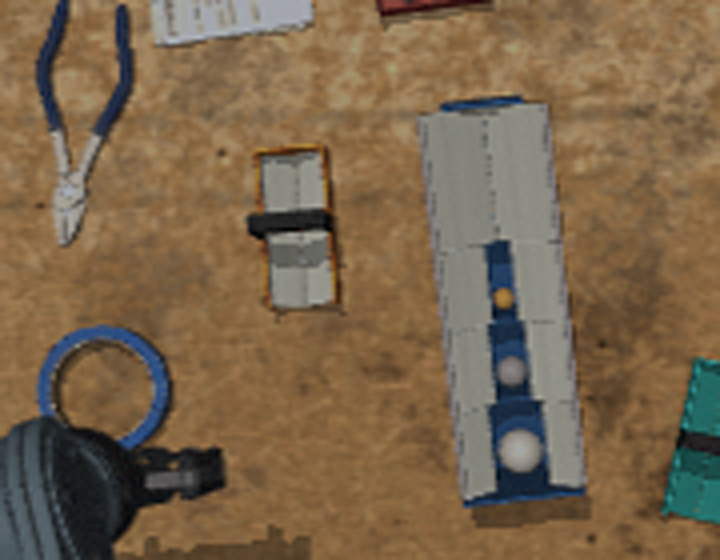

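The top view shows the scoop upright and empty beside the ramp at crop (300,228). Each ball is in its own pocket: brass (503,297), steel (512,370), white (520,450). The tape has not moved and the robot is clear of everything.

```bash
python3 -c "
from plant import arm
print(arm.sign_off())"
```

```text
the job is handed in; nothing more can be done
None
```

The three balls are sorted, the empty scoop is standing on the bench, and the job was handed in at about 16.3 s of the 67 s limit.

- **Pouring:** I gripped the scoop across the ends of its crossbar and carried it level to the ramp's upper end. The arm can't tilt the tool, so I caught the scoop's front edges on the chute's end stop. I then moved slowly forward and up, so the scoop pivoted in the grip and reached about 12 degrees. The balls rolled out one after another into the head of the chute, and the gripper never touched them.
- **Setting down:** I pressed the scoop flat on the bench to the left of the ramp, let go and moved the arm clear.

**Last checks (top and side pictures):** The small brass, medium steel and large white balls each lie in their own pocket. The scoop is upright and empty, about 15 cm from the ramp's centre line. The tape roll is where it started and the robot touches nothing. Wrist force read no more than about 4 N throughout.

**What disagreed:**
- The two cameras put the scoop's sideways position about 3–5 mm apart at the ramp. I split the difference and it poured cleanly.
- The tool leaned by up to about 3 degrees during the job, mostly while pressing the scoop flat, and the scoop slid about 2 cm on the bench then. Neither affected the result.

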